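Lift the hinged lid off the sample box

TASK

Take the red lid off its clear sample box: take it by the black grip, swing it up on its hinge until it stands vertical, then lift it straight up off the two hinge pins. Stand it, grip upward, in the slot of the grey lid stand; set it down, do not drop it in. Leave the other box with the blue lid shut.

Things in the scene. Friction and masses are not known exactly. Their poses are not given: they have to be found in the camera images.
- red_lid: Red lid, ~0.2 kg, shut at the start, hinge on the far side. Origin: hinge axis, mid-width. x: in its plane from hinge to grip (up when vertical), y along hinge, z out of its top. Panel x 22-154, y +-80, 8 mm thick, 6 mm plug below. Grip: black barrel along y, 24 mm thick, 30 long, centre x=185, 35 mm past the box. Pinched from above across its ends it can turn in the fingers as the lid swings.
- red_hinge (a point): Middle of the red lid's hinge axis, 74 mm above the table. x level, away from the grip; y along hinge; z up. Clear box (fixed) 130 (x) x 160 x 70 mm high, centre 85 mm to -x. Two 8 mm pins along y at y = +-50 mm sit in U hooks of the lid: slot 11 mm wide, opening away from the grip (down when vertical), prongs to lid x = -12 (under) and -5, 21 mm over both. Once vertical, a 16 mm rise frees it.
- lid_stand: Grey lid stand, fixed. Origin: centre of underside, on the table; x across the slot, y along it, z up. Base 100 (x) x 180 x 6 mm; two upright plates 140 mm long, tops 80 mm above the table, 45 mm slot between them at x = 0, ends open. The lid stands in it on its hooks (lid origin 18 mm, grip centre 203 mm above the table), either face forward, and tips to lean on a plate when let go.
- blue_lid: Blue lid, same shape and axes as the red one, shut on an identical box: leave it alone. Boxes with shut lids are 86 mm high. Red box, blue box and stand each stand left, middle or right, with x axes (box: from grip side to hinge) within 18 degrees of straight away from the robot's front. All else on the table is bystanders.

How it is judged:
On the way, in this order (a step that is already met when the one before it is completed fails the run):
1. the red lid stands vertical (within 14 degrees), grip up, still on its hinge pins (origin within 14 mm of the hinge) (angle between red_lid's own x axis and vertical below 0.245 rad and distance between red_lid and red_hinge below 0.014 m), for 0.1 s.
2. the red lid is lifted upright off its pins, more than 25 mm above the hinge and within 50 mm of it sideways (z of red_lid in the frame of red_hinge above 0.025 m and horizontal distance between red_lid and red_hinge below 0.05 m and angle between red_lid's own x axis and vertical below 0.4 rad), for 0.05 s.
At the end, for the whole second after the job is handed in: The red lid stands at rest in the slot of the stand, on its floor (origin less than 30 mm above the table, within 30 mm of the slot's middle across it and within 50 mm along it), grip up, leaning less than 34 degrees; the blue lid is shut where it was (within 20 mm and 8 degrees) (x of red_lid in the frame of lid_stand between -0.03 and 0.03 m and y of red_lid in the frame of lid_stand between -0.05 and 0.05 m and z of red_lid in the frame of lid_stand below 0.03 m and angle between red_lid's own x axis and vertical below 0.6 rad and linear speed of red_lid below 0.03 m/s and angular speed of red_lid below 0.2 rad/s and angle between blue_lid's own z axis and vertical below 0.15 rad and distance of blue_lid from where it was at the start of the episode below 0.02 m); the robot touches nothing.
It fails at once if the blue lid is moved by more than 20 mm or raised by more than 8 degrees (distance of blue_lid from where it was at the start of the episode above 0.02 m or angle between blue_lid's own z axis and vertical above 0.15 rad).
It fails at once if the red lid is let go over the stand while more than 27 mm above its resting height (horizontal distance between red_lid and lid_stand below 0.06 m and z of red_lid in the frame of lid_stand above 0.045 m and contact force between the fingers and red_lid below 0.1 N).
It also fails if it takes over 50 s, if anything falls off the work surface, if the arm or the gripper's body presses on something with over 40 N, if the wrist force passes 120 N, or if a joint passes its speed limit or range.

ROBOT

A 6-joint arm with a two-finger parallel gripper is mounted at the origin on the work surface. World frame = base frame: x ahead of the robot, y to its left, z up, the work surface at z = 0. Lengths are in m, angles in rad, forces in N, time in s.
With the tool pointing down it reaches from about 0.275 to 0.85 m from the base axis. Payload 19 kg.
Tool frame: the origin (TCP) lies on the mounting face of the last link; the fingertips stand 173 mm ahead of it and the grasp point (between the pads) lies 155 mm ahead of it; z points along the fingers, y is the line along which they close (so a half turn about z gives the same grasp; the last joint's range is limited). The gripper opens to 85 mm and grips with 20 to 120 N. Pads are 22 mm wide; open, the fingers measure 114 mm over their backs; the gripper's body (76 mm by 85 mm) begins 54 mm behind the grasp point. The pads swing forward as they close: fully open they stand 13 mm farther back than shut.
Start: joints at [1, 0.15, 1.437, -0, 1.554, -0.134], TCP at [0.243, 0.521, 0.405] pointing down, gripper open.
Joint ranges: [-2.8, 2.8], [-0.68, 2.1], [0.12, 2.68], [-1.39, 4.53], [0.16, 2.79], [-2.81, 2.81]. Speed limits (rad/s): [1.89, 1.89, 2.22, 3.01, 3.01, 3.01].

INTERFACE

Orientations are given as a rotation vector (axis times angle).
In Python, from station import sensors, cams, robot gives the robot as it stands. The module is installed in compiled form; this text tells all that it offers.
- The arm moves only by the tool jog_arm, never from a script. Its argument "plan" is one flat list of numbers, 7 for each row, row after row: the shift along the tool's x, y, z each as a share of 0.025 m, from -1 to 1, then the turn, a rotation vector about the tool's x, y, z each as a share of 180 degrees, from -1 to 1, then the opening, from 0 (shut) to 1 (fully open). A call has 1 to 20 rows; each row shifts and turns the commanded pose from where the row before left it, along the tool's axes as they then stand; what a row does not reach is not made up. A row lasts 1/12 s, in which the tool goes at most 41.7 mm and 7.16 degrees, less where a joint would pass 70% of its speed; a pose out of reach is approached as far as the arm can. A call with a number of a shift or a turn outside -1 to 1 is refused whole. A call with a gripper value outside its range is refused whole. The fingers move at their own pace and stop on an object; "squeeze" is the grip in N (left out, the last holds). Time passes only in rows, so rows that do not move let the fingers close. It gives the time, the measured TCP pose, the force, the opening and the grip force at its end, in the units of the state.
- sensors.sense(): the state, without advancing time (a new reading comes with each control period).
- cams.read_camera(name): name is "scene" or "top" or "wrist"; returns a dict with "pixels" (384x512x3 uint8, blue, green, red), "K" (3x3 intrinsics, pixels), "world_from_camera" (4x4, takes a point from camera to world coordinates); the wrist camera has in their place "mount" (4x4, takes a point from camera to tool coordinates, whose origin is the TCP and whose axes are the flange's). Camera axes: x right, y down, z forward; pixel columns grow to the right and rows downward; lengths in m; the calibration is good to about 2 mm. The wrist camera is an equidistant fisheye: a pixel r from the principal point sees the ray r / f radians off the axis. A picture is of the moment at which its call begins: read the wrist's pose just before it. There is no depth.
- robot.hand_in(): hands the job in; it is judged then, once.
The state is a dict: "time": time; "joint_positions": joint angles; "joint_velocities": joint speeds; "joint_torque": joint torques, N m; "eef_pos": TCP position; "orientation": TCP orientation; "wrist_force": force on the tool from outside, world axes, zero at the start; "torque": the same for the moment, N m; "opening": finger opening in m; "grasp_force": force on a finger pad.
Only numpy, scipy, OpenCV 4.12 (cv2) and the standard library are available. Lean on these libraries where they do the work, as an engineer would, in place of code of your own. Each camera call takes 0.05 s, during which the arm holds its last target. There are 200 camera calls.

## Working session

There is one attempt and no reset: what is moved stays moved. The work goes in short steps, Python scripts to look and compute and a tool call to move; the robot and the scene stay as the last step left them, time stands still between calls to the robot, and variables do not carry over. Pictures are saved under pics/ and viewed, at most 10 in all, crops included, and the job is handed in when it is done.

Besides the shell and the picture viewer there is one more tool, called after "Emit:" by a JSON object that holds its "op" and its "data", one argument or row to a line. jog_arm: Moves the arm, as the interface text tells. Its arguments: {"type":"object","properties":{"plan":{"type":"array","items":{"type":"number","minimum":-1,"maximum":1}},"squeeze":{"type":"number"}},"required":["plan"]}

```bash
mkdir -p pics; python3 - <<'E'
from station import sensors, cams
import cv2,numpy as np
print(sensors.sense())
for n in ("scene","top"):
    c=cams.read_camera(n); cv2.imwrite(f"pics/{n}0.png",c["pixels"]); print(n,c["K"].round(1).tolist(),c["world_from_camera"].round(4).tolist())
    np.savez(f"pics/{n}0.npz",**c)
c=cams.read_camera("wrist");print(c["K"].tolist(),c["mount"].round(4).tolist())
E
```

```text
{'time': 0.0, 'joint_positions': array([ 1.00003469e+00,  1.51008113e-01,  1.43803291e+00,  4.72662968e-06,
        1.55379278e+00, -1.33977489e-01]), 'joint_velocities': array([-1.59614911e-03,  3.34135370e-04,  8.37009910e-04,  1.81810549e-03,
        9.86984936e-05, -1.55392261e-03]), 'joint_torque': array([-4.81993538e-05, -7.13037157e+01, -5.70871496e+01,  2.74197220e-05,
        8.81638087e-03,  3.34983838e-05]), 'eef_pos': array([0.24322932, 0.52098776, 0.40406179]), 'orientation': array([-6.80564252e-01, -3.06654762e+00,  1.82698593e-03]), 'wrist_force': array([-0.02418959, -0.79346848, -0.59342942]), 'torque': array([-1.24102614e-06, -7.96738974e-02,  3.43333391e-02]), 'grasp_force': 0.0, 'opening': 0.08535847798760422}
scene [[482.6, 0.0, 256.4], [0.0, 482.6, 200.5], [0.0, 0.0, 1.0]] [[0.1093, 0.8557, -0.5058, 1.2463], [0.994, -0.0913, 0.0603, -0.0774], [0.0054, -0.5094, -0.8605, 1.1287], [0.0, 0.0, 0.0, 1.0]]
top [[454.3, 0.0, 257.2], [0.0, 454.3, 199.4], [0.0, 0.0, 1.0]] [[0.0775, -0.9706, 0.2277, 0.3431], [-0.997, -0.0755, 0.0178, -0.0128], [-0.0001, -0.2284, -0.9736, 1.1959], [0.0, 0.0, 0.0, 1.0]]
[[297.3186396354542, 0.0, 251.63120786894567], [0.0, 297.3186396354542, 194.23656727746126], [0.0, 0.0, 1.0]] [[-0.001, -0.9647, -0.2633, 0.0661], [1.0, -0.0003, -0.0026, -0.0003], [0.0024, -0.2633, 0.9647, 0.0304], [0.0, 0.0, 0.0, 1.0]]
```

View pics/top0.png

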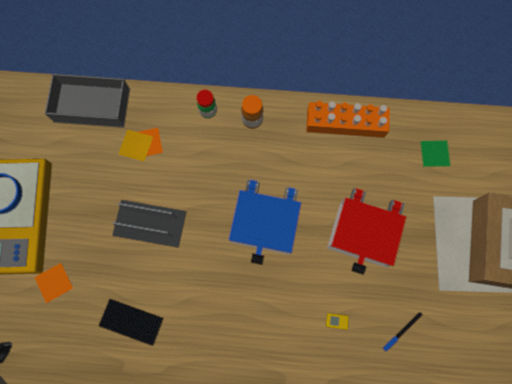

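View pics/scene0.png

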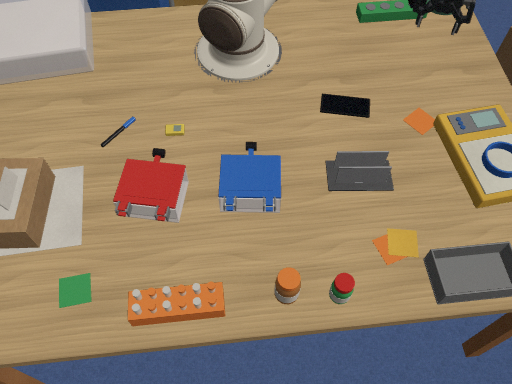

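The red box is on the right (lid at about (368,230), grip at (359,268)), the blue box is in the middle, and the stand is on the left (about (150,223)) with its two plate-top lines showing. Next I'll measure them.

```bash
cat > h.py <<'E'
import cv2,numpy as np
from scipy.spatial.transform import Rotation as R
def plane(c,uv,z):
    uv=np.atleast_2d(uv).astype(float);T=c["world_from_camera"]
    d=(np.c_[uv,np.ones(len(uv))]@np.linalg.inv(c["K"]).T)@T[:3,:3].T
    return T[:3,3]+d*((z-T[2,3])/d[:,2])[:,None]
def wrist_plane(c,s,uv,z):
    uv=np.atleast_2d(uv).astype(float);K=c["K"];p=(uv-K[:2,2])/K[0,0]
    r=np.linalg.norm(p,axis=1)[:,None]+1e-9
    d=np.c_[p/r*np.sin(r),np.cos(r)]
    W=np.eye(4);W[:3,:3]=R.from_rotvec(s["orientation"]).as_matrix();W[:3,3]=s["eef_pos"];T=W@c["mount"]
    d=d@T[:3,:3].T
    return T[:3,3]+d*((z-T[2,3])/d[:,2])[:,None]
def biggest(m,k=1):
    n,l,st,ce=cv2.connectedComponentsWithStats(m.astype(np.uint8))
    o=np.argsort(-st[1:,4])[:k]+1
    return [(l==i,st[i],ce[i]) for i in o]
E
python3 - <<'E'
from h import *
C={n:dict(np.load(f"pics/{n}0.npz")) for n in("top","scene")}
for n,roi,sroi in(("top",(325,180,415,280),(105,190,190,250)),("scene",(100,140,200,225),(320,145,400,195))):
    c=C[n];p=c["pixels"].astype(int);b,g,r=p[...,0],p[...,1],p[...,2]
    inr=np.zeros(b.shape,bool);inr[roi[1]:roi[3],roi[0]:roi[2]]=1
    red=(r>110)&(g<60)&(b<60)&inr
    m=cv2.morphologyEx(red.astype(np.uint8),cv2.MORPH_OPEN,np.ones((15,15)))
    m=biggest(m)[0][0]
    pts=np.argwhere(m)[:,::-1]
    w=plane(c,pts,.078)[:,:2]
    q=cv2.minAreaRect((w*1000).astype(np.float32));print(n,"red rect",q,"mm")
    blk=(p.max(2)<50)&inr
    bb=biggest(blk)[0];print(n,"grip px",bb[1],bb[2],"@74",plane(c,bb[2],.074).round(4))
    ins=np.zeros(b.shape,bool);ins[sroi[1]:sroi[3],sroi[0]:sroi[2]]=1
    st=biggest((p.max(2)<110)&(p.max(2)-p.min(2)<25)&ins)[0]
    w=plane(c,np.argwhere(st[0])[:,::-1],.006)[:,:2]
    print(n,"stand",st[1],cv2.minAreaRect((w*1000).astype(np.float32)))
    L=cv2.resize(p[sroi[1]:sroi[3],sroi[0]:sroi[2]].astype(np.uint8),None,fx=4,fy=4,interpolation=cv2.INTER_CUBIC)
    G=cv2.resize(p[roi[1]:roi[3],roi[0]:roi[2]].astype(np.uint8),None,fx=4,fy=4,interpolation=cv2.INTER_CUBIC)
    h=max(L.shape[0],G.shape[0]);f=lambda a:cv2.copyMakeBorder(a,0,h-a.shape[0],0,0,0)
    cv2.imwrite(f"pics/c_{n}.png",np.hstack([f(L),f(G)]))
E
```

```text
top red rect ((548.02587890625, -276.0172424316406), (157.06988525390625, 140.07708740234375), 76.88313293457031) mm
top grip px [352 263  13  11  91] [358.38461538 268.08791209] @74 [[ 0.4524 -0.2528  0.074 ]]
top stand [ 113  200   73   47 2427] ((535.4177856445312, 292.0259704589844), (180.76612854003906, 97.76632690429688), 84.31574249267578)
scene red rect ((545.0078125, -272.4056701660156), (156.73780822753906, 131.0195770263672), 76.33796691894531) mm
scene grip px [153 148  12  10  84] [158.60714286 152.08333333] @74 [[ 0.4474 -0.2492  0.074 ]]
scene stand [ 326  152   68   39 2281] ((519.4703369140625, 297.9033508300781), (183.27781677246094, 128.8336181640625), 83.91951751708984)
```

View pics/c_top.png

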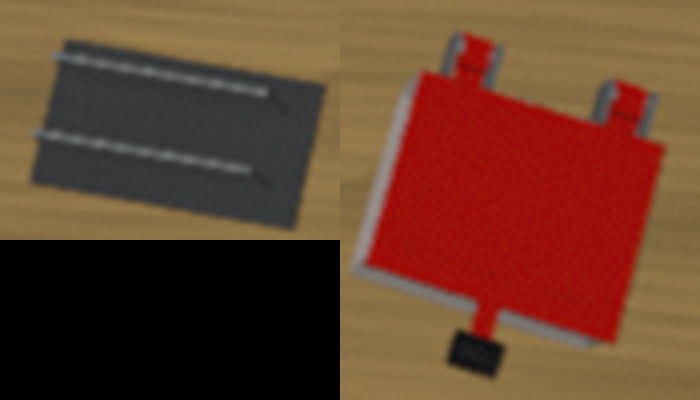

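Red grip is at about (0.452, -0.251), hinge x at about -13°, and the sizes match. The stand is at about (0.535, 0.292), x at about -5.7°. I'll move above the grip and line the fingers up with the lid's y.

Emit:
{"op": "jog_arm", "data": {
  "plan": [0,0,0,0,0,-0.033,1,0,0,0,0,0,-0.033,1,-0.5,-0.94,0,0,0,0,1,-0.5,-0.94,0,0,0,0,1,-0.5,-0.94,0,0,0,0,1,-0.5,-0.94,0,0,0,0,1,-0.5,-0.94,0,0,0,0,1,-0.5,-0.94,0,0,0,0,1,-0.5,-0.94,0,0,0,0,1,-0.5,-0.94,0,0,0,0,1,-0.5,-0.94,0,0,0,0,1,-0.5,-0.94,0,0,0,0,1,-0.5,-0.94,0,0,0,0,1,-0.5,-0.94,0,0,0,0,1,-0.5,-0.94,0,0,0,0,1,-0.5,-0.94,0,0,0,0,1,-0.5,-0.94,0,0,0,0,1],
  "squeeze": 30
}}

```text
time: 1.57
eef_pos: [0.3456, 0.1339, 0.4047]
orientation: [0.359, 3.121, -0.0]
wrist_force: [0.6, 0.5, 0.2]
opening: 0.0854
grasp_force: 0.0
```

Emit:
{"op": "jog_arm", "data": {
  "plan": [-0.5,-0.94,0.2,0,0,0,1,-0.5,-0.94,0.2,0,0,0,1,-0.5,-0.94,0.2,0,0,0,1,-0.5,-0.94,0.2,0,0,0,1,-0.5,-0.94,0.2,0,0,0,1,-0.5,-0.94,0.2,0,0,0,1,-0.5,-0.94,0.2,0,0,0,1,-0.5,-0.94,0.2,0,0,0,1,-0.5,-0.94,0.2,0,0,0,1,-0.5,-0.94,0.2,0,0,0,1,-0.5,-0.94,0.2,0,0,0,1,-0.5,-0.94,0.2,0,0,0,1,-0.5,-0.94,0.2,0,0,0,1,-0.5,-0.94,0.2,0,0,0,1,-0.5,-0.94,0.2,0,0,0,1,0,0,0,0,0,0,1]
}}

```text
time: 2.9
eef_pos: [0.4485, -0.2542, 0.3282]
orientation: [-0.363, -3.119, 0.0]
wrist_force: [-0.1, 0.3, -1.4]
opening: 0.0856
grasp_force: 0.0
```

```bash
python3 - <<'E'
from h import *
from station import sensors,cams
s=sensors.sense();c=cams.read_camera("wrist");np.savez("pics/w1.npz",**c);cv2.imwrite("pics/w1.png",c["pixels"])
M=R.from_rotvec(s["orientation"]).as_matrix()
print(s["time"],s["eef_pos"],M.round(4).tolist())
t=dict(np.load("pics/top0.npz"));f=lambda x,y:(x/4+105-.375,y/4+190-.375)
print(plane(t,[f(55,57),f(268,93),f(35,133),f(250,170)],.08).round(4))
p=c["pixels"].astype(int)
for m,st,ce in biggest(p.max(2)<50,4): print(st,ce,wrist_plane(c,s,ce,.08)[0].round(4))
red=(p[...,2]>100)&(p[...,1]<60)&(p[...,0]<60)
m=biggest(red)[0];print(m[1])
E
```

```text
2.9 [ 0.4485065  -0.25420945  0.3282109 ] [[-0.9733, 0.2295, -0.0015], [0.2295, 0.9733, 0.0001], [0.0015, -0.0002, -1.0]]
[[0.5654 0.3551 0.08  ]
 [0.5528 0.2187 0.08  ]
 [0.5163 0.3604 0.08  ]
 [0.5036 0.2239 0.08  ]]
[    0   239   512   145 35971] [253.94876428 333.37227211] [ 0.575 -0.283  0.08 ]
[ 348  328   69   56 1239] [377.26392252 369.16868442] [ 0.6771 -0.161   0.08  ]
[237 191  37  27 992] [255.09072581 204.02520161] [ 0.4494 -0.2528  0.08  ]
[ 77  66  38  75 603] [ 95.26202322 102.29519071] [ 0.339  -0.3571  0.08  ]
[  164   218   179   111 14268]
```

View pics/w1.png

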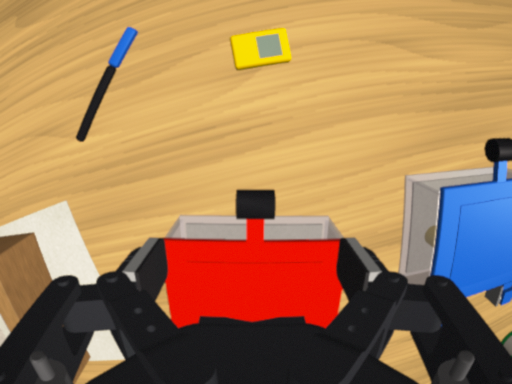

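The grip sits at (255,204), square to the tool and within about 2 mm of the tool axis. I'll go down and close on it.

Emit:
{"op": "jog_arm", "data": {
  "plan": [-0.08,0.08,0.5,0,0,0,1,0,0,0.8,0,0,0,1,0,0,0.8,0,0,0,1,0,0,0.8,0,0,0,1,0,0,0.8,0,0,0,1,0,0,0.35,0,0,0,1,0,0,0,0,0,0,1,0,0,0,0,0,0,0,0,0,0,0,0,0,0,0,0,0,0,0,0,0,0,0,0,0,0,0,0,0,0,0,0,0,0,0,0,0,0,0,0,0,0,0,0,0,0,0,0,0],
  "squeeze": 25
}}

```text
time: 4.12
eef_pos: [0.4506, -0.2495, 0.2291]
orientation: [0.359, 3.12, -0.001]
wrist_force: [-2.1, 0.8, 6.1]
opening: 0.0297
grasp_force: 26.4
```

```bash
python3 - <<'E'
import numpy as np
# circle steps, tool x points from hinge to grip; grip relative to hinge: r cos, z r sin
r=185/25; 
for a0,a1 in [(i*5,i*5+5) for i in range(18)]:
    a0,a1=np.radians([a0,a1]);print(round(r*(np.cos(a1)-np.cos(a0)),2),round(-r*(np.sin(a1)-np.sin(a0)),2),end="; ")
E
```

```text
-0.03 -0.64; -0.08 -0.64; -0.14 -0.63; -0.19 -0.62; -0.25 -0.6; -0.3 -0.57; -0.35 -0.54; -0.39 -0.51; -0.44 -0.48; -0.48 -0.44; -0.51 -0.39; -0.54 -0.35; -0.57 -0.3; -0.6 -0.25; -0.62 -0.19; -0.63 -0.14; -0.64 -0.08; -0.64 -0.03;
```

Grip held (29.7 mm, 26 N). Swinging the first 50° along the 185 mm arc.

Emit:
{"op": "jog_arm", "data": {
  "plan": [-0.01,0,-0.32,0,0,0,0,-0.02,0,-0.32,0,0,0,0,-0.03,0,-0.32,0,0,0,0,-0.05,0,-0.32,0,0,0,0,-0.06,0,-0.32,0,0,0,0,-0.08,0,-0.31,0,0,0,0,-0.09,0,-0.31,0,0,0,0,-0.1,0,-0.31,0,0,0,0,-0.12,0,-0.3,0,0,0,0,-0.13,0,-0.3,0,0,0,0,-0.145,0,-0.29,0,0,0,0,-0.155,0,-0.28,0,0,0,0,-0.17,0,-0.275,0,0,0,0,-0.18,0,-0.265,0,0,0,0,-0.19,0,-0.26,0,0,0,0,-0.2,0,-0.25,0,0,0,0,-0.215,0,-0.245,0,0,0,0,-0.225,0,-0.235,0,0,0,0,-0.235,0,-0.225,0,0,0,0,-0.245,0,-0.215,0,0,0,0]
}}

```text
time: 5.78
eef_pos: [0.5156, -0.2645, 0.3707]
orientation: [-0.36, -3.121, 0.0]
wrist_force: [-1.1, -0.4, -2.3]
opening: 0.0298
grasp_force: 24.9
```

```bash
python3 - <<'E'
from h import *
from station import sensors,cams
s=sensors.sense();c=cams.read_camera("scene");cv2.imwrite("pics/s2.png",c["pixels"][60:300,40:400])
print(s["eef_pos"],s["wrist_force"],s["torque"],s["grasp_force"],s["opening"])
E
```

```text
[ 0.51555724 -0.26453199  0.37072723] [-1.11109532 -0.39918713 -2.32892184] [-0.16893611  0.36961993 -0.10823307] 24.85875517129898 0.029840241498044425
```

View pics/s2.png

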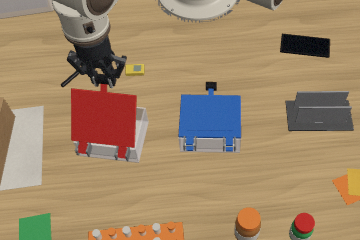

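The red lid is swinging on its hinge in the fingers (lid around (103,118) in the crop) and the forces are small. Next is the rest of the arc to vertical, then a hold.

Emit:
{"op": "jog_arm", "data": {
  "plan": [-0.25,0,-0.2,0,0,0,0,-0.26,0,-0.19,0,0,0,0,-0.265,0,-0.18,0,0,0,0,-0.275,0,-0.17,0,0,0,0,-0.28,0,-0.155,0,0,0,0,-0.29,0,-0.145,0,0,0,0,-0.295,0,-0.13,0,0,0,0,-0.305,0,-0.12,0,0,0,0,-0.31,0,-0.1,0,0,0,0,-0.31,0,-0.09,0,0,0,0,-0.315,0,-0.075,0,0,0,0,-0.315,0,-0.065,0,0,0,0,-0.32,0,-0.05,0,0,0,0,-0.32,0,-0.03,0,0,0,0,-0.32,0,-0.02,0,0,0,0,-0.32,0,-0.01,0,0,0,0,0,0,0,0,0,0,0,0,0,0,0,0,0,0,0,0,0,0,0,0,0]
}}

```text
time: 7.42
eef_pos: [0.6306, -0.2914, 0.4133]
orientation: [-0.359, -3.121, 0.0]
wrist_force: [0.2, -1.2, -1.1]
opening: 0.0297
grasp_force: 24.9
```

```bash
python3 - <<'E'
from h import *
from station import sensors,cams
s=sensors.sense();c=cams.read_camera("scene");t=cams.read_camera("top")
print(s["eef_pos"],s["wrist_force"],s["torque"],s["grasp_force"],s["opening"])
f=lambda a:cv2.resize(a,None,fx=2.2,fy=2.2)
cv2.imwrite("pics/s3.png",np.hstack([f(c["pixels"][60:260,80:240]),f(t["pixels"][100:300,300:480])]))
p=c["pixels"].astype(int)
m=biggest((p[...,2]>100)&(p[...,1]<60)&(p[...,0]<60))[0];print(m[1],m[2])
E
```

```text
[ 0.63062247 -0.29138115  0.41328689] [ 0.24436032 -1.1504929  -1.07877312] [-0.25777595  0.00548452 -0.03788145] 24.85963672399521 0.029734214421549637
[  96  173   77   47 2220] [135.56171171 193.38783784]
```

View pics/s3.png

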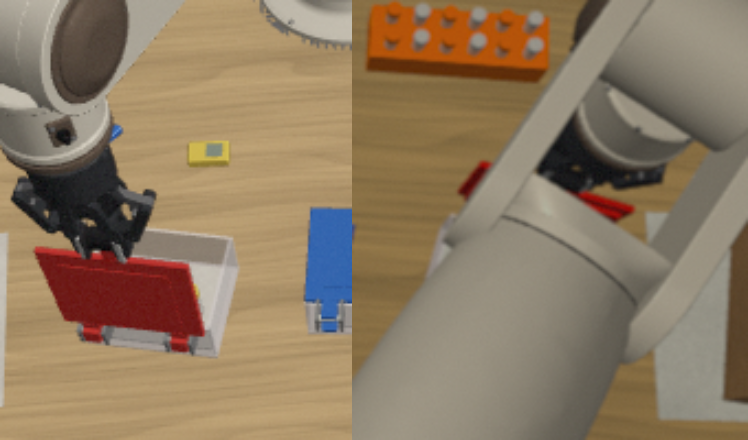

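The lid is upright over the hinge (hooks at about (90,333) and (180,345) in the crop) and still on the pins. I'll lift it straight up.

Emit:
{"op": "jog_arm", "data": {
  "plan": [0,0,-0.2,0,0,0,0,0,0,-0.2,0,0,0,0,0,0,-0.2,0,0,0,0,0,0,-0.2,0,0,0,0,0,0,-0.2,0,0,0,0,0,0,-0.2,0,0,0,0,0,0,-0.4,0,0,0,0,0,0,-0.4,0,0,0,0,0,0,-0.4,0,0,0,0,0,0,-0.4,0,0,0,0,0,0,-0.2,0,0,0,0,0,0,0,0,0,0,0]
}}

```text
time: 8.52
eef_pos: [0.6306, -0.2913, 0.4902]
orientation: [0.359, 3.119, -0.002]
wrist_force: [-0.5, -0.1, -1.8]
opening: 0.0294
grasp_force: 25.1
```

```bash
python3 - <<'E'
from h import *
from station import sensors,cams
s=sensors.sense();c=cams.read_camera("scene")
print(s["eef_pos"],s["wrist_force"],s["torque"],s["grasp_force"],s["opening"])
np.savez("pics/s4.npz",**c);cv2.imwrite("pics/s4.png",cv2.resize(c["pixels"][60:260,60:420],None,fx=2,fy=2))
# upright check: panel bottom corners vs. expectation if lid hangs vertical
M=R.from_rotvec(s["orientation"]).as_matrix();o=s["eef_pos"]-np.array([0,0,.155+.185])
T=np.linalg.inv(c["world_from_camera"])
for tilt in(-10,0,10):
  a=np.radians(tilt);g=o+[0,0,.185];X=np.cos(a)*np.array([0,0,1])-np.sin(a)*M[:,0]
  for x,y in((.154,.08),(.154,-.08),(.022,.08),(.022,-.08)):
    P=T[:3,:3]@(g-(.185-x)*X+y*M[:,1])+T[:3,3];q=c["K"]@P/P[2];print(tilt,x,y,q[:2].round(0))
p=c["pixels"].astype(int)
m=biggest(cv2.morphologyEx(((p[...,2]>90)&(p[...,1]<60)&(p[...,0]<60)).astype(np.uint8),cv2.MORPH_OPEN,np.ones((15,15))))[0]
cn=cv2.findContours(m[0].astype(np.uint8),0,2)[0][0];print(cv2.approxPolyDP(cn,5,True)[:,0].tolist())
E
```

```text
[ 0.63059113 -0.29133808  0.49020408] [-0.4888815  -0.12442059 -1.78729438] [-0.06939121 -0.03463032  0.00740406] 25.054067373275757 0.029430338774501973
-10 0.154 0.08 [157. 165.]
-10 0.154 -0.08 [ 82. 157.]
-10 0.022 0.08 [165. 205.]
-10 0.022 -0.08 [ 96. 198.]
0 0.154 0.08 [158. 163.]
0 0.154 -0.08 [ 83. 155.]
0 0.022 0.08 [168. 196.]
0 0.022 -0.08 [100. 188.]
10 0.154 0.08 [158. 160.]
10 0.154 -0.08 [ 84. 153.]
10 0.022 0.08 [170. 185.]
10 0.022 -0.08 [103. 178.]
[[92, 154], [101, 188], [163, 194], [158, 160]]
```

View pics/s4.png

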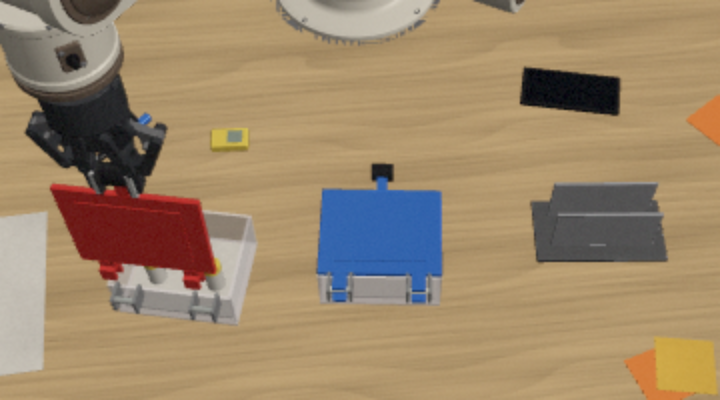

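The lid is off the pins, vertical, with its corners where zero tilt predicts. Carrying it over to the stand.

Emit:
{"op": "jog_arm", "data": {
  "plan": [0.09,0.23,0,0,0,0,0,0.19,0.45,0,0,0,0,0,0.28,0.68,0,0,0,0,0,0.378,0.908,0,0,0,0,0,0.378,0.908,0,0,0,0,0,0.378,0.908,0,0,0,0,0,0.378,0.908,0,0,0,0,0,0.378,0.908,0,0,0,0,0,0.378,0.908,0,0,0,0,0,0.378,0.908,0,0,0,0,0,0.378,0.908,0,0,0,0,0,0.378,0.908,0,0,0,0,0,0.378,0.908,0,0,0,0,0,0.378,0.908,0,0,0,0,0,0.378,0.908,0,0,0,0,0,0.378,0.908,0,0,0,0,0,0.378,0.908,0,0,0,0,0,0.378,0.908,0,0,0,0,0,0.378,0.908,0,0,0,0,0,0.378,0.908,0,0,0,0,0]
}}

```text
time: 10.23
eef_pos: [0.5548, 0.159, 0.4881]
orientation: [-0.359, -3.121, 0.0]
wrist_force: [0.4, 0.2, -2.3]
opening: 0.0292
grasp_force: 25.1
```

Emit:
{"op": "jog_arm", "data": {
  "plan": [0.378,0.908,0,0,0,0,0,0.378,0.908,0,0,0,0,0,0.378,0.908,0,0,0,0,0,0.378,0.908,0,0,0,0,0,0.28,0.68,0,0,0,0,0,0.19,0.45,0,0,0,0,0,0.09,0.23,0,0,0,0,0,0,0,0,0,0,-0.022,0,0,0,0,0,0,-0.022,0,0,0,0,0,0,0,0,0,0,0,0,0,0,0]
}}

```text
time: 11.15
eef_pos: [0.5339, 0.2902, 0.4884]
orientation: [-0.147, -3.138, 0.0]
wrist_force: [-0.1, -0.8, -1.7]
opening: 0.0296
grasp_force: 25.1
```

```bash
python3 - <<'E'
from h import *
from station import sensors,cams
s=sensors.sense();c=cams.read_camera("scene")
M=R.from_rotvec(s["orientation"]).as_matrix()
print(s["time"],s["eef_pos"],M.round(3).tolist(),s["wrist_force"],s["torque"],s["grasp_force"],s["opening"])
d=np.array([.535,.291])-s["eef_pos"][:2];print("to go tool x,y mm",M[:2,:2].T@d*1000)
cv2.imwrite("pics/s5.png",cv2.resize(c["pixels"][60:260,260:460],None,fx=3,fy=3))
T=np.linalg.inv(c["world_from_camera"])
for tilt in(-10,0,10):
  a=np.radians(tilt);g=s["eef_pos"]-[0,0,.155];X=np.cos(a)*np.array([0,0,1])-np.sin(a)*M[:,0]
  for x,y in((.154,.08),(.154,-.08),(.022,.08),(.022,-.08)):
    P=T[:3,:3]@(g-(.185-x)*X+y*M[:,1])+T[:3,3];q=c["K"]@P/P[2];print(tilt,x,y,q[:2].round(0))
p=c["pixels"].astype(int)
m=biggest(cv2.morphologyEx(((p[...,2]>90)&(p[...,1]<60)&(p[...,0]<60)).astype(np.uint8),cv2.MORPH_OPEN,np.ones((15,15))))[0]
cn=cv2.findContours(m[0].astype(np.uint8),0,2)[0][0];print(cv2.approxPolyDP(cn,5,True)[:,0].tolist())
E
```

```text
11.15 [0.53393405 0.29015426 0.48835829] [[-0.996, 0.094, -0.0], [0.094, 0.996, -0.0], [0.0, -0.0, -1.0]] [-0.1463943  -0.79500395 -1.65174782] [ 0.0470296  -0.00027973  0.00189866] 25.116114914417267 0.029596239129111662
to go tool x,y mm [-0.98207529  0.94183394]
-10 0.154 0.08 [417. 104.]
-10 0.154 -0.08 [346. 104.]
-10 0.022 0.08 [403. 147.]
-10 0.022 -0.08 [339. 147.]
0 0.154 0.08 [416. 102.]
0 0.154 -0.08 [346. 103.]
0 0.022 0.08 [401. 138.]
0 0.022 -0.08 [337. 139.]
10 0.154 0.08 [416. 100.]
10 0.154 -0.08 [346. 101.]
10 0.022 0.08 [399. 129.]
10 0.022 -0.08 [336. 129.]
[[347, 100], [342, 138], [402, 137], [411, 100]]
```

View pics/s5.png

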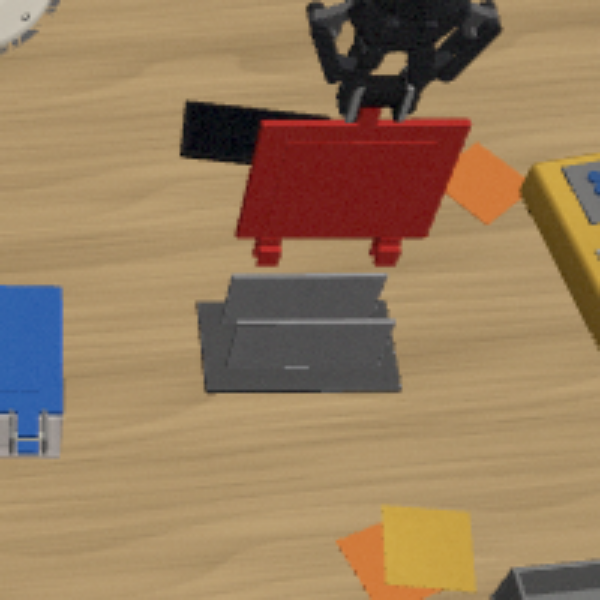

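Lid is vertical and within 1 mm of the slot's middle. It needs to go down about 131 mm, and I'll do most of that first.

Emit:
{"op": "jog_arm", "data": {
  "plan": [-0.04,0.04,0.2,0,0,0,0,0,0,0.4,0,0,0,0,0,0,0.4,0,0,0,0,0,0,0.4,0,0,0,0,0,0,0.4,0,0,0,0,0,0,0.4,0,0,0,0,0,0,0.4,0,0,0,0,0,0,0.4,0,0,0,0,0,0,0.4,0,0,0,0,0,0,0.4,0,0,0,0,0,0,0.4,0,0,0,0,0,0,0.4,0,0,0,0,0,0,0.2,0,0,0,0,0,0,0,0,0,0,0]
}}

```text
time: 12.37
eef_pos: [0.535, 0.2914, 0.367]
orientation: [-0.143, -3.137, 0.001]
wrist_force: [-0.7, -0.6, -3.1]
opening: 0.0293
grasp_force: 25.1
```

Emit:
{"op": "jog_arm", "data": {
  "plan": [0,0,0.1,0,0,0,0,0,0,0.1,0,0,0,0,0,0,0.08,0,0,0,0,0,0,0,0,0,0,0]
}}

```text
time: 12.7
eef_pos: [0.5351, 0.2914, 0.3613]
orientation: [-0.143, -3.138, 0.0]
wrist_force: [-0.5, -0.7, -1.8]
opening: 0.0297
grasp_force: 25.1
```

Emit:
{"op": "jog_arm", "data": {
  "plan": [0,0,0.06,0,0,0,0,0,0,0.06,0,0,0,0,0,0,0.06,0,0,0,0,0,0,0,0,0,0,0]
}}

```text
time: 13.03
eef_pos: [0.5353, 0.2912, 0.3584]
orientation: [0.143, 3.136, 0.0]
wrist_force: [-0.9, -3.3, 9.7]
opening: 0.0295
grasp_force: 26.6
```

Contact at the expected height (force +10 N, TCP 0.358). Releasing and withdrawing upward.

Emit:
{"op": "jog_arm", "data": {
  "plan": [0,0,0,0,0,0,0.6,0,0,0,0,0,0,1,0,0,0,0,0,0,1,0,0,0,0,0,0,1,0,0,0,0,0,0,1,0,0,0,0,0,0,1,0,0,-0.4,0,0,0,1,0,0,-0.8,0,0,0,1,0,0,-0.8,0,0,0,1,0,0,-0.8,0,0,0,1,0,0,-0.8,0,0,0,1,0,0,-0.8,0,0,0,1,0,0,0,0,0,0,1,0,0,0,0,0,0,1]
}}

```text
time: 14.2
eef_pos: [0.535, 0.2914, 0.4685]
orientation: [0.143, 3.136, 0.001]
wrist_force: [-0.0, -0.3, -0.5]
opening: 0.085
grasp_force: 0.0
```

```bash
python3 - <<'E'
from h import *
from station import sensors,cams
s=sensors.sense();c=cams.read_camera("scene");print(s["eef_pos"],s["wrist_force"],s["opening"])
cv2.imwrite("pics/s6.png",cv2.resize(c["pixels"][60:260,160:460],None,fx=2.5,fy=2.5))
E
```

```text
[0.53497694 0.29139235 0.46852689] [-0.00726968 -0.27902876 -0.4803848 ] 0.08500990498088447
```

View pics/s6.png

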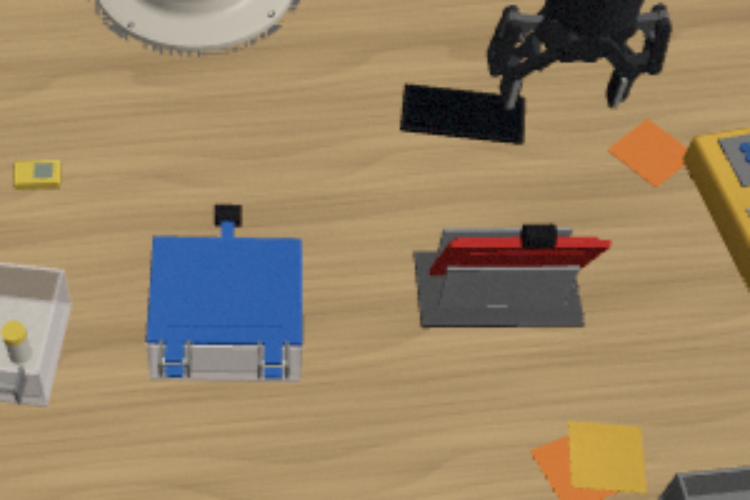

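The lid stands in the slot, grip up at about (538,236), leaning on the far plate. The blue lid is shut and the gripper is clear. I'll wait briefly, then hand in.

Emit:
{"op": "jog_arm", "data": {
  "plan": [0,0,-0.5,0,0,0,1,0,0,0,0,0,0,1,0,0,0,0,0,0,1,0,0,0,0,0,0,1,0,0,0,0,0,0,1,0,0,0,0,0,0,1,0,0,0,0,0,0,1,0,0,0,0,0,0,1]
}}

```text
time: 14.92
eef_pos: [0.5351, 0.2914, 0.4792]
orientation: [-0.143, -3.138, 0.0]
wrist_force: [-0.2, -1.2, -0.6]
opening: 0.0854
grasp_force: 0.0
```

```bash
python3 -c "
from station import robot
print(robot.hand_in())"
```

```text
the job is handed in; nothing more can be done
None
```

The red lid is off its pins and standing grip-up in the stand's slot, leaning on the far plate; the blue lid looks shut and untouched, and the job was handed in at about 15 s (no verdict was returned).

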